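Shut and lock the fork driver's cover

ROBOT

A 6-joint arm with a two-finger parallel gripper is mounted at the origin on the work surface. World frame = base frame: x ahead of the robot, y to its left, z up, the work surface at z = 0. Lengths are in mm, angles in degrees, forces in N, time in s.
With the tool pointing down it reaches from about 350 to 850 mm from the base axis. Payload 8.1 kg.
Tool frame: the origin (TCP) lies at the very end of the fingers, on their centre line; the grasp point (between the pads) lies r.tcp_to_grasp behind it (r.tcp_to_grasp is the distance from the TCP to the grasp point, in mm); z points along the fingers, y is the line along which they close (so a half turn about z gives the same grasp; the last joint's range is limited). The gripper opens to 85 mm and grips with 20 to 120 N. Pads are 22 mm wide; open, the fingers measure 114 mm over their backs; the gripper's body (76 mm by 85 mm) begins 54 mm behind the grasp point. The pads swing forward as they close: fully open they stand 13 mm farther back than shut.
Start: joints at [-79.034, 7.471, 85.268, -0, 87.261, -4.893], TCP at [163.987, -577.16, 203.592] pointing down, gripper open.
Joint ranges: [-169.43, 169.43], [-51.17, 129.36], [1.28, 143.12], [-76.62, 256.62], [0, 156.53], [-152.29, 152.29]. Speed limits (degrees/s): [136.94, 136.94, 159.86, 180, 180, 180].

INTERFACE

Orientations are given as [roll, pitch, yaw] about the fixed x, y, z axes, in that order (R = Rz(yaw) Ry(pitch) Rx(roll)).
In Python, from bench import sense, viewer, order, r gives the robot as it stands.
- The arm moves only by the tool carry_out, never from a script. Its argument "increments" is one flat list of numbers, 7 for each row, row after row: the shift along the tool's x, y, z as a fraction of full scale, then the turn, a rotation vector about the tool's x, y, z as a fraction of full scale, then the opening, from -1 (shut) to 1 (fully open). A call has exactly 10 rows; each row is the pose to reach, as a shift and turn from the pose commanded when the call began, along the tool's axes at that moment, turning the shorter way round; what a row does not reach only later rows make up. Full scale, the value 1, is 400 mm for a shift and 2 pi rad for a turn. A row lasts 1/8 s, in which the tool goes at most 62.5 mm and 10.7 degrees, less where a joint would pass 70% of its speed; a pose out of reach is approached as far as the arm can. A call with a number of a shift or a turn outside -1 to 1 is refused whole. A call with a gripper value outside its range is refused whole. The fingers move at their own pace and stop on an object; "force" is the grip in N (left out, the last holds). Time passes only in rows, so rows that repeat a pose let the fingers close, or fill a call up. It gives the time, the measured TCP pose, the force, the opening and the grip force at its end, in the units of the state.
- sense(): the state, without advancing time (a new reading comes with each control period).
- viewer.snapshot(name): name is "scene" or "top"; returns the picture (420x560x3 uint8, red, green, blue); there is no depth.
- viewer.get_calibration(name): a dict with "fx", "fy", "cx", "cy" (pixels), "R" (3x3) and "t" (3): a world point X has camera coordinates R X + t. Camera axes: x right, y down, z forward; pixel columns grow to the right and rows downward; lengths in mm; the calibration is good to about 2 mm. A picture is of the moment at which its call begins. get_calibration takes no time and is no camera call.
- order.hand_in(): hands the job in; it is judged then, once.
The state is a dict: "time": time; "joint_pos": joint angles; "qd": joint speeds; "joint_efforts": joint torques, N m; "tool_pos": TCP position; "tcp_rot": TCP orientation; "ft_force": force on the tool from outside, world axes, zero at the start; "wrist_torque": the same for the moment, N m; "finger_gap": finger opening in mm; "grip_force": force on a finger pad.
Only numpy, scipy, OpenCV 4.12 (cv2) and the standard library are available. Lean on these libraries where they do the work, as an engineer would, in place of code of your own. Each camera call takes 0.05 s, during which the arm holds its last target. There are 200 camera calls.

TASK

The access cover on the blue tuning-fork driver case has been left part open. Using the fingertips only, gripping and lifting nothing, push the cover fully home; then set the fingertips in the slot of its brass quarter-turn fastener and turn it clockwise all the way, until the red tongue lies behind the red keeper and the cover is locked. Leave the loose things around the case where they lie.

Things in the scene. Friction and masses are not known exactly. Their poses are not given: they have to be found in the camera images.
- case: Fork driver case: blue box 240 (x) x 200 (y) x 60 mm, fixed. Origin: centre of its underside; x is the way the cover slides home, z up. On its top (z 60): dark side rails at y +-72 to +-90, top z 82; far end stop at x 100 to 120, top z 82; red keeper block 18 x 18 mm on the -y rail, centre x -3.5, y -81, top z 101 mm.
- cover (a joint): Opening of the sliding cover, m: 0 = fully home against the far end stop; grows towards the case's -x, at most 0.070. It can only slide (friction about 6 N) and stays where left. The cover is an aluminium slab 150 (x) x 140 (y) x 24 mm, underside 61 mm and top 85 mm above the shelf.
- push_face (a point): Middle of the cover's upright near end face (140 mm wide, 24 mm tall), the face to push on, 73 mm above the shelf. Axes as the case: x is the way to push. The case's top in front of it is bare, at 60 mm.
- fastener (a joint): Turn of the fastener, rad: 0 = unlocked, red tongue along the case's +x; grows clockwise from above to a hard stop at 1.571 = locked, tongue across to the case's -y, on the far (+x) side of the red keeper, so the cover cannot slide back. Friction 0.09 N m; stays where left. With the cover not home the tongue meets the keeper early.
- slot (a point): Centre of the slot's floor, on the turning axis, 93.5 mm above the shelf, 65 mm along +x from push_face (rides on the cover). Brass disc 90 mm wide with two D-shaped cheeks, tops 113.5 mm above the shelf; the slot between is 40 mm wide, 90 long, 20 deep, open-ended; takes both shut fingertips. x runs along it to the red tongue (tip 86 mm from the axis), y across.
- bridge: Bystander: boxwood sonometer bridge, a stepped wedge 80 x 26 mm, 36 mm tall, loose; origin at the centre of its underside, x along its length
- rod: Bystander: aluminium Kundt's rod, 12 mm thick, 260 mm long, lying along its x through a 36 x 26 x 26 mm cork clamp block; loose; origin under the block's centre
- plug: Bystander: brass piston plug, upright, 34 mm diameter, 46 mm tall with its stem; loose; origin at the centre of its underside
- spare_fork: Bystander: steel tuning fork lying flat, 135 mm long along its x (-68 to +68 mm), 26 mm wide, 8 mm thick; loose; origin at its underside
- tuning_hammer: Bystander: piano tuning hammer lying down, rosewood grip towards -x and steel socket head across at +x, 262 mm long (-130 to +132 mm), 28 mm tall; loose; origin at its underside
- mallet: Bystander: rubber-headed fork mallet lying down, head at +x, 213 mm long, 36 mm tall; loose; origin at its underside

How it is judged:
By the outcome, as a careful person would: the job done as asked, in the order asked, and still so for the second after the job is handed in, with the robot touching nothing.
It also fails if it takes over 48 s, if anything falls off the work surface, if the arm or the gripper's body presses on something with over 40 N, if the wrist force passes 120 N, or if a joint passes its speed limit or range.

## Working session

There is one attempt and no reset: what is moved stays moved. The work goes in short steps, Python scripts to look and compute and a tool call to move; the robot and the scene stay as the last step left them, time stands still between calls to the robot, and variables do not carry over. Pictures are saved under pics/ and viewed, at most 10 in all, crops included, and the job is handed in when it is done.

Besides the shell and the picture viewer there is one more tool, called after "Request:" by a JSON object that holds its "name" and its "arguments", one argument or row to a line. carry_out: Moves the arm, as the interface text tells. Its arguments: {"type":"object","properties":{"increments":{"type":"array"},"force":{"type":"number"}},"required":["increments"]}

```bash
mkdir -p pics
python3 - <<'E'
from bench import sense, viewer, order, r
import cv2,numpy as np
for n in("scene","top"):
    cv2.imwrite(f"pics/{n}0.png",viewer.snapshot(n)[:,:,::-1])
    c=viewer.get_calibration(n);print(n,{k:np.round(v,4).tolist() for k,v in c.items()})
s=sense();print({k:s[k] for k in("time","tool_pos","tcp_rot","finger_gap","ft_force")},r.tcp_to_grasp)
E
```

```text
scene {'fx': 476.317, 'fy': 476.317, 'cx': 281.552, 'cy': 205.9273, 'R': [[0.5336, 0.8455, -0.0184], [0.5517, -0.3645, -0.7502], [-0.641, 0.3902, -0.661]], 't': [-387.9053, -238.1265, 1531.6836]}
top {'fx': 457.6471, 'fy': 457.6471, 'cx': 277.6957, 'cy': 203.3241, 'R': [[0.0245, -0.9997, -0.0047], [-0.9933, -0.0238, -0.1134], [0.1133, 0.0074, -0.9935]], 't': [56.0272, 588.7081, 1052.6357]}
{'time': 0.1, 'tool_pos': array([ 163.89017305, -576.59677175,  202.60548085]), 'tcp_rot': array([-1.79899727e+02, -9.20667761e-03,  1.58583214e+01]), 'finger_gap': 85.56976030984148, 'ft_force': array([ 0.14053746,  0.18742653, -0.57309338])} 18.700000000000003
```

View pics/scene0.png

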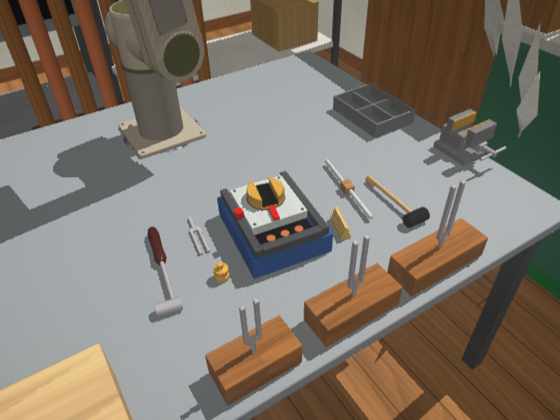

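View pics/top0.png

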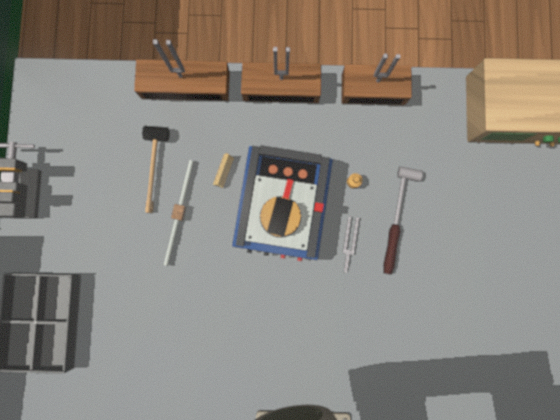

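The case is at about (283,203) in top and (273,220) in scene. The cover is left towards the robot, the tongue points to case +x (away from the robot), and the keeper is at (319,207) in top. I'll enlarge both views to pick points.

Run:
```python
import cv2
a=cv2.imread("pics/top0.png")[140:268,222:342];b=cv2.imread("pics/scene0.png")[160:280,205:345]
cv2.imwrite("pics/topc.png",cv2.resize(a,None,fx=4.6,fy=4.6,interpolation=cv2.INTER_CUBIC))
cv2.imwrite("pics/scenec.png",cv2.resize(b,None,fx=5,fy=5,interpolation=cv2.INTER_CUBIC))
```

```text
(no output)
```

View pics/topc.png

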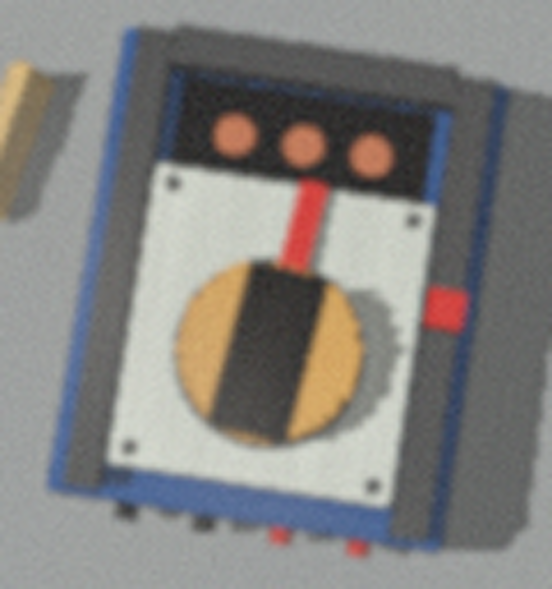

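View pics/scenec.png

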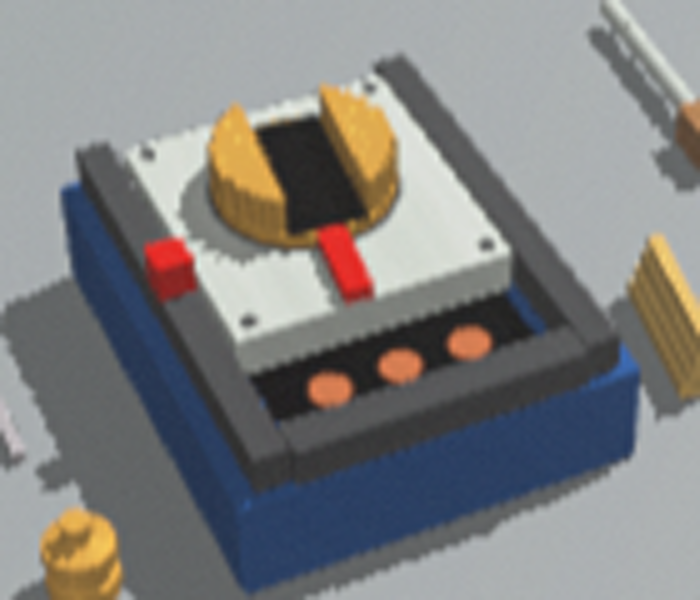

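Both crops show the cover's corners, the rail and stop corners, the cheeks and the red keeper clearly. Next step is a fit of case pose plus opening over both views, with free triangulation of the heights as a check.

```bash
cat > fit.py <<'E'
from bench import viewer
import numpy as np
from scipy.optimize import least_squares
C={n:viewer.get_calibration(n) for n in("top","scene")}
def proj(n,X):
    c=C[n];p=np.asarray(c["R"])@X+np.ravel(c["t"]);return np.array([c["fx"]*p[0]/p[2]+c["cx"],c["fy"]*p[1]/p[2]+c["cy"]])
def px(n,u,v):
    k,o=((4.6,(222,140)) if n=="top" else (5,(205,160)));return np.array([(u+.5)/k-.5+o[0],(v+.5)/k-.5+o[1]])
def tri(a,b): return least_squares(lambda X:np.r_[proj("top",X)-a,proj("scene",X)-b],[500,0,80]).x
E
python3 - <<'E'
from fit import *
P={ # name:(top px, scene px, local xyz, rides)
'c++':((157,163),(511,254),(100,70,85),1),'c+-':((435,203),(240,345),(100,-70,85),1),
'c--':((390,507),(125,152),(-50,-70,85),1),'c-+':((108,465),(378,75),(-50,70,85),1),
's++':((137,30),(620,343),(120,90,82),0),'s+-':((503,87),(252,463),(120,-90,82),0),
'keep':((447,306),(168,248),(-3.5,-81,101),0),'tong':((314,182),(358,292),(101,0,97),1)}
obs=[]
for k,(a,b,l,m) in P.items():
    a=px("top",*a);b=px("scene",*b);print(k,tri(a,b).round(1));
    if k!='tong': obs+=[("top",a,l,m),("scene",b,l,m)]
obs.append(("scene",px("scene",248,588),(120,-100,0),0))
obs.append(("scene",px("scene",635,457),(120,100,0),0))
def W(q,l,m):
    x,y,t,s=q;c,S=np.cos(t),np.sin(t);lx=l[0]-m*s
    return np.array([x+c*lx-S*l[1],y+S*lx+c*l[1],l[2]])
f=lambda q:np.concatenate([proj(n,W(q,l,m))-p for n,p,l,m in obs])
o=least_squares(f,[500,0,-.1,30],x_scale=[1,1,.01,1],loss="soft_l1");q=o.x
print("case",q[:2],np.degrees(q[2]),"open",q[3]);print(f(q).reshape(-1,2).round(1).tolist())
for nm,l,m in(("push",(-50,0,73),1),("slot",(15,0,93.5),1),("push home",(-50,0,73),0),("slot home",(15,0,93.5),0)):print(nm,W(q,l,m).round(1))
E
```

```text
c++ [645.4 122.1  83.9]
c+- [629.  -14.9  84.5]
c-- [479.1   4.8  84.6]
c-+ [495.9 141.9  84.4]
s++ [714.5 134.6  75.4]
s+- [690.1 -46.2  80.3]
keep [575.4 -20.3 105.6]
tong [636.3  44.2  92.5]
case [585.83887269  60.18134083] -7.393407933228153 open 48.661338329805396
[[-0.7, -0.4], [0.1, -0.4], [-0.2, 0.2], [-1.4, -0.3], [-0.1, -0.3], [-1.4, 0.1], [-0.6, -0.8], [-0.2, 0.1], [-0.1, -1.6], [0.2, -1.5], [-2.2, -2.4], [-0.2, 0.2], [-0.9, 1.5], [-0.8, 0.6], [-1.5, 1.7], [-0.7, -0.6]]
push [488.   72.9  73. ]
slot [552.5  64.5  93.5]
push home [536.3  66.6  73. ]
slot home [600.7  58.3  93.5]
```

The fit agrees with the geometry: cover corner heights are 84–85 mm, yaw is about -7.4° and the opening is about 49 mm. I'll move towards the case at height with the fingers shut and the tool turned so its y runs along case x.

Request:
{"name": "carry_out", "arguments": {
  "increments": [0.839,-0.612,0,0,0,-0.1853,-1,0.839,-0.612,0,0,0,-0.1853,-1,0.839,-0.612,0,0,0,-0.1853,-1,0.839,-0.612,0,0,0,-0.1853,-1,0.839,-0.612,0,0,0,-0.1853,-1,0.839,-0.612,0,0,0,-0.1853,-1,0.839,-0.612,0,0,0,-0.1853,-1,0.839,-0.612,0,0,0,-0.1853,-1,0.839,-0.612,0,0,0,-0.1853,-1,0.839,-0.612,0,0,0,-0.1853,-1],
  "force": 60
}}

```text
time: 1.35
tool_pos: [419.2, -250.9, 203.4]
tcp_rot: [-180.0, 0.0, 82.5]
ft_force: [-0.1, -0.0, -0.0]
finger_gap: -0.1
grip_force: 0.0
```

Request:
{"name": "carry_out", "arguments": {
  "increments": [0.825,-0.048,0,0,0,0,-1,0.825,-0.048,0,0,0,0,-1,0.825,-0.048,0,0,0,0,-1,0.825,-0.048,0,0,0,0,-1,0.825,-0.048,0,0,0,0,-1,0.825,-0.048,0,0,0,0,-1,0.825,-0.048,0.1,0,0,0,-1,0.825,-0.048,0.2325,0,0,0,-1,0.825,-0.048,0.2325,0,0,0,-1,0.825,-0.048,0.2325,0,0,0,-1]
}}

```text
time: 2.6
tool_pos: [444.5, 79.1, 112.4]
tcp_rot: [179.9, -0.0, 82.5]
ft_force: [0.4, -0.3, 1.2]
finger_gap: 0.2
grip_force: 0.0
```

Run:
```python
from bench import sense, viewer
import cv2
s=sense();print(s["tool_pos"],s["tcp_rot"])
b=viewer.snapshot("scene")[130:280,180:345,::-1]
cv2.imwrite("pics/s1.png",cv2.resize(b,None,fx=4,fy=4,interpolation=cv2.INTER_CUBIC))
```

```text
[444.51014101  79.11983324 112.40066861] [ 1.79919883e+02 -1.44094467e-02  8.24860673e+01]
```

View pics/s1.png

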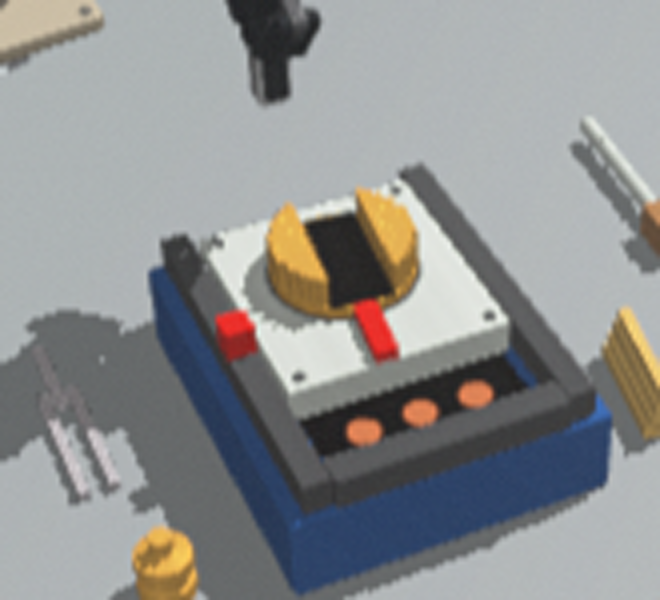

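The shut fingertips (about 270,95 in the crop) stand in line before the cover's near face. Now I'll lower to about 68 mm and start the push.

Request:
{"name": "carry_out", "arguments": {
  "increments": [0,0,0.06,0,0,0,-1,0,0,0.1075,0,0,0,-1,0,0,0.1075,0,0,0,-1,0,0.02,0.1075,0,0,0,-1,0,0.04,0.1075,0,0,0,-1,0,0.055,0.1075,0,0,0,-1,0,0.07,0.1075,0,0,0,-1,0,0.085,0.1075,0,0,0,-1,0,0.1,0.1075,0,0,0,-1,0,0.115,0.1075,0,0,0,-1]
}}

```text
time: 3.9
tool_pos: [489.5, 73.7, 67.5]
tcp_rot: [-180.0, 0.0, 82.6]
ft_force: [0.5, 0.3, -0.5]
finger_gap: -0.3
grip_force: 0.0
```

Request:
{"name": "carry_out", "arguments": {
  "increments": [0,0.01,0,0,0,0,-1,0,0.02,0,0,0,0,-1,0,0.03,0,0,0,0,-1,0,0.04,0,0,0,0,-1,0,0.05,0,0,0,0,-1,0,0.06,0,0,0,0,-1,0,0.068,0,0,0,0,-1,0,0.072,0,0,0,0,-1,0,0.075,0,0,0,0,-1,0,0.078,0,0,0,0,-1]
}}

```text
time: 5.15
tool_pos: [520.1, 69.8, 67.6]
tcp_rot: [-180.0, 0.0, 82.6]
ft_force: [0.5, -0.9, 0.6]
finger_gap: -0.0
grip_force: 0.0
```

Run:
```python
from bench import sense, viewer
import cv2,numpy as np
s=sense();print(s["tool_pos"],s["ft_force"])
b=viewer.snapshot("scene")[140:280,195:345,::-1];a=viewer.snapshot("top")[140:280,222:342,::-1]
a=cv2.resize(a,(360,420),interpolation=cv2.INTER_CUBIC);b=cv2.resize(b,(435,420),interpolation=cv2.INTER_CUBIC)
cv2.imwrite("pics/s2.png",np.hstack([a,b]))
```

```text
[520.10678879  69.76319849  67.57651894] [ 0.48057023 -0.90357529  0.61902381]
```

View pics/s2.png

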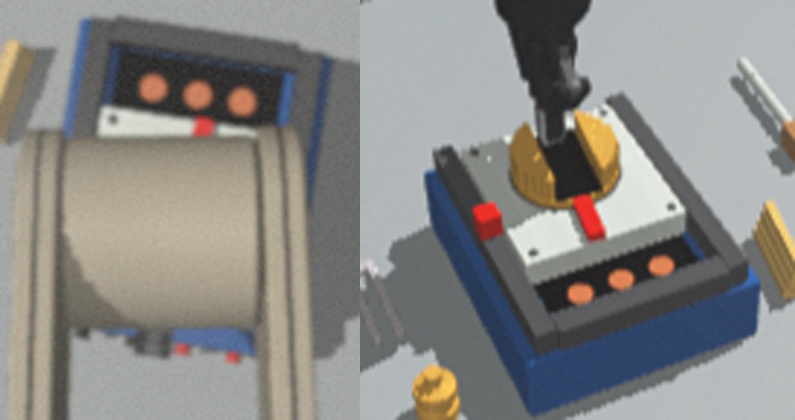

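The right view shows the cover's front edge at about (525,265), nearly where it was, with the finger tip at (548,140). I'll check this against projections.

Run:
```python
from fit import *
from bench import sense
import cv2
p=np.array(sense()["tool_pos"]);uv=proj("scene",p);print(uv, "in pic", (uv-[195,140])*[2.9,3]+[360,0])
old=cv2.imread("pics/scene0.png");new=viewer.snapshot("scene")[:,:,::-1].copy()
q=[585.84,60.18,np.radians(-7.393)]
def W(l): c,S=np.cos(q[2]),np.sin(q[2]);return np.array([q[0]+c*l[0]-S*l[1],q[1]+S*l[0]+c*l[1],l[2]])
for s in(0,20,48.7): print(s,[((proj("scene",W((100-s,y,85)))-[195,140])*[2.9,3]+[360,0]).round() for y in(-70,70)])
g=lambda a:cv2.GaussianBlur(a,(0,0),1)
# displacement of tongue/front edge patch by template match
T=old[215:236,250:285];R=new[200:260,235:310]
m=cv2.matchTemplate(R,T,cv2.TM_CCOEFF_NORMED);_,v,_,l=cv2.minMaxLoc(m);print("match",v,l,"(15,15)=unmoved")
print("1mm/px shift for 48.7:",proj("scene",W((100,0,85)))-proj("scene",W((51.3,0,85))))
o=viewer.snapshot("scene")[140:215,190:290,::-1]
cv2.imwrite("pics/s3.png",cv2.resize(o,None,fx=7,fy=7,interpolation=cv2.INTER_CUBIC))
```

```text
[260.33599754 194.92560052] in pic [549.47439285 164.77680156]
0 [array([548., 307.]), array([713., 249.])]
20 [array([537., 290.]), array([701., 233.])]
48.7 [array([523., 265.]), array([685., 210.])]
match 0.9995070695877075 (15, 15) (15,15)=unmoved
1mm/px shift for 48.7: [ 9.18347971 13.47635254]
```

View pics/s3.png

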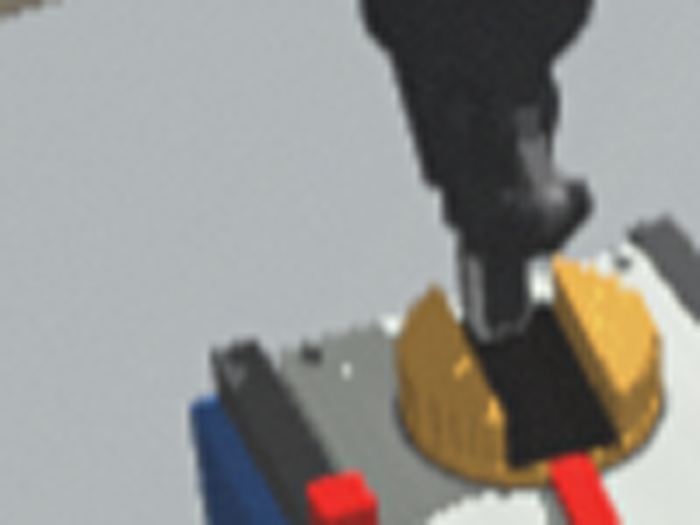

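Run:
```python
from fit import *
print("s1 expected",proj("scene",np.array([444.5,79.1,112.4])),"seen about (247.3,155)")
for z in(67.6,85,93,100):print(z,proj("scene",np.array([520.1,69.8,z])).round(1),"seen (261.4,187.9)")
from bench import sense
s=sense();print({k:np.round(v,2) for k,v in s.items()})
import bench;print([a for a in dir(bench.r) if a[0]!="_"])
```

```text
s1 expected [247.55377398 163.95303499] seen about (247.3,155)
67.6 [260.3 194.9] seen (261.4,187.9)
85 [260.  189.5] seen (261.4,187.9)
93 [259.8 186.9] seen (261.4,187.9)
100 [259.7 184.7] seen (261.4,187.9)
{'time': np.float64(5.35), 'joint_pos': array([  2.04,   2.13, 105.56,   0.  ,  72.31,   9.47]), 'qd': array([ 0.21, -0.06,  0.07,  0.07,  0.  , -0.  ]), 'joint_efforts': array([-2.000e-02, -4.826e+01, -4.638e+01, -0.000e+00, -1.000e-02,
       -0.000e+00]), 'tool_pos': array([520.07,  69.79,  67.59]), 'tcp_rot': array([-180.  ,   -0.  ,   82.57]), 'ft_force': array([-1.61, -0.58,  0.03]), 'wrist_torque': array([-0.03,  0.02,  0.06]), 'grip_force': np.float64(0.0), 'finger_gap': np.float64(0.0)}
['PlanningError', 'tcp_to_grasp']
```

The fingers met no force and the cover hasn't moved. The visible tip sits about 25 mm higher than the reported TCP, both here and in the earlier view, so the real tip rode over the cover into the slot. A gentle touch on the slot floor should confirm it.

Request:
{"name": "carry_out", "arguments": {
  "increments": [0,0,0.001,0,0,0,-1,0,0,0.002,0,0,0,-1,0,0,0.003,0,0,0,-1,0,0,0.004,0,0,0,-1,0,0,0.005,0,0,0,-1,0,0,0.006,0,0,0,-1,0,0,0.007,0,0,0,-1,0,0,0.0075,0,0,0,-1,0,0,0.0075,0,0,0,-1,0,0,0.0075,0,0,0,-1]
}}

```text
time: 6.6
tool_pos: [520.2, 69.8, 65.7]
tcp_rot: [180.0, 0.0, 82.6]
ft_force: [-5.8, -0.7, 10.1]
finger_gap: -0.1
grip_force: 5.3
```

Contact: the slot floor (93.5) reads 65.7, so the fingertips are about 28 mm higher than the reported z. I'll lift, back out in front of the cover, and lower to a true height of about 70 (reported about 42).

Request:
{"name": "carry_out", "arguments": {
  "increments": [0,0,-0.02,0,0,0,-1,0,-0.03,-0.02,0,0,0,-1,0,-0.1,-0.02,0,0,0,-1,0,-0.1875,-0.02,0,0,0,-1,0,-0.1875,-0.02,0,0,0,-1,0,-0.1875,-0.02,0,0,0,-1,0,-0.1875,0.02,0,0,0,-1,0,-0.1875,0.05,0,0,0,-1,0,-0.1875,0.057,0,0,0,-1,0,-0.1875,0.057,0,0,0,-1]
}}

```text
time: 7.85
tool_pos: [445.4, 79.4, 41.2]
tcp_rot: [-179.9, 0.0, 82.6]
ft_force: [0.3, -1.0, -0.7]
finger_gap: -0.1
grip_force: 0.0
```

Run:
```python
from fit import *
from bench import sense
import cv2
p=np.array(sense()["tool_pos"]);print(p,proj("scene",p),"with +28:",proj("scene",p+[0,0,28]))
o=viewer.snapshot("scene")[120:220,180:300,::-1]
cv2.imwrite("pics/s4.png",cv2.resize(o,None,fx=6,fy=6,interpolation=cv2.INTER_CUBIC))
```

```text
[445.37462037  79.39821572  41.159339  ] [249.59492315 186.02667206] with +28: [248.91576364 177.60321869]
```

View pics/s4.png

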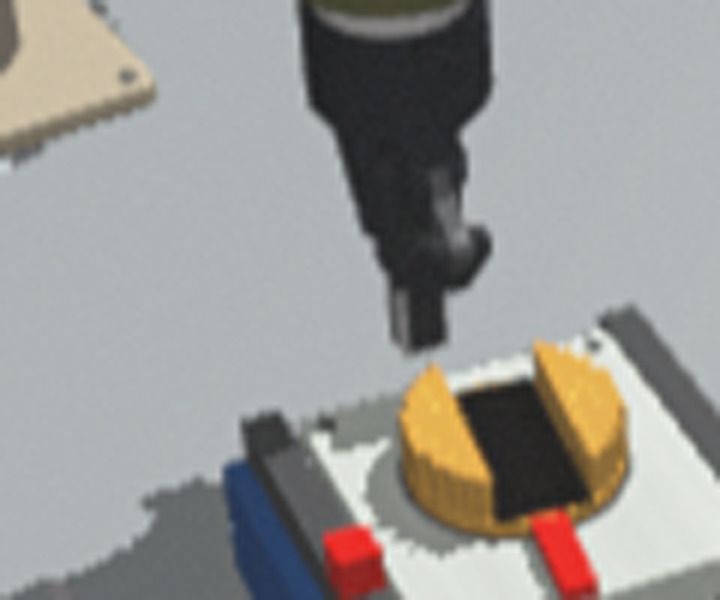

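The tip is at (420,350) in the crop, which is image (250,178) and matches the 28 mm offset: true z about 69. Pushing now.

Request:
{"name": "carry_out", "arguments": {
  "increments": [0,0.025,0,0,0,0,-1,0,0.045,0,0,0,0,-1,0,0.06,0,0,0,0,-1,0,0.07,0,0,0,0,-1,0,0.08,0,0,0,0,-1,0,0.09,0,0,0,0,-1,0,0.1,0,0,0,0,-1,0,0.11,0,0,0,0,-1,0,0.12,0,0,0,0,-1,0,0.13,0,0,0,0,-1]
}}

```text
time: 9.15
tool_pos: [496.2, 72.8, 41.5]
tcp_rot: [-179.8, 0.0, 82.6]
ft_force: [-6.7, -0.3, 4.2]
finger_gap: 0.2
grip_force: 3.2
```

Request:
{"name": "carry_out", "arguments": {
  "increments": [0,0.008,0,0,0,0,-1,0,0.016,0,0,0,0,-1,0,0.024,0,0,0,0,-1,0,0.032,0,0,0,0,-1,0,0.04,0,0,0,0,-1,0,0.046,0,0,0,0,-1,0,0.051,0,0,0,0,-1,0,0.055,0,0,0,0,-1,0,0.058,0,0,0,0,-1,0,0.06,0,0,0,0,-1]
}}

```text
time: 10.4
tool_pos: [519.9, 69.6, 41.5]
tcp_rot: [-179.9, 0.0, 82.6]
ft_force: [-5.2, -1.3, 4.1]
finger_gap: -0.1
grip_force: 3.1
```

Request:
{"name": "carry_out", "arguments": {
  "increments": [0,0.003,0,0,0,0,-1,0,0.006,0,0,0,0,-1,0,0.009,0,0,0,0,-1,0,0.011,0,0,0,0,-1,0,0.013,0,0,0,0,-1,0,0.015,0,0,0,0,-1,0,0.017,0,0,0,0,-1,0,0.018,0,0,0,0,-1,0,0.019,0,0,0,0,-1,0,0.02,0,0,0,0,-1]
}}

```text
time: 11.65
tool_pos: [526.9, 68.7, 41.4]
tcp_rot: [-179.7, 0.0, 82.6]
ft_force: [-12.2, 1.1, 9.3]
finger_gap: 0.1
grip_force: 6.2
```

Request:
{"name": "carry_out", "arguments": {
  "increments": [0,0.002,0,0,0,0,-1,0,0.004,0,0,0,0,-1,0,0.006,0,0,0,0,-1,0,0.008,0,0,0,0,-1,0,0.01,0,0,0,0,-1,0,0.01,0,0,0,0,-1,0,0.01,0,0,0,0,-1,0,0.01,0,0,0,0,-1,0,0.01,0,0,0,0,-1,0,0.01,0,0,0,0,-1]
}}

```text
time: 12.9
tool_pos: [527.0, 68.7, 41.2]
tcp_rot: [-179.3, 0.1, 82.6]
ft_force: [-31.4, 0.7, 26.1]
finger_gap: -0.1
grip_force: 16.3
```

Hard stop at 31 N: the cover is home. I'll back off, lift and look.

Request:
{"name": "carry_out", "arguments": {
  "increments": [0,-0.03,0,0,0,0,-1,0,-0.06,0,0,0,0,-1,0,-0.06,-0.08,0,0,0,-1,0,-0.06,-0.2,0,0,0,-1,0,-0.2,-0.25,0,0,0,-1,0,-0.3,-0.25,0,0,0,-1,0,-0.3,-0.25,0,0,0,-1,0,-0.3,-0.25,0,0,0,0.2,0,-0.3,-0.25,0,0,0,0.2,0,-0.3,-0.25,0,0,0,0.2]
}}

```text
time: 14.15
tool_pos: [414.4, 83.5, 141.6]
tcp_rot: [-180.0, 0.0, 82.5]
ft_force: [0.6, -1.2, 0.5]
finger_gap: 50.8
grip_force: 0.0
```

Run:
```python
from fit import *
from bench import sense
import cv2
s=sense();print(s["tool_pos"],s["finger_gap"])
b=viewer.snapshot("scene")[160:280,205:345,::-1];a=viewer.snapshot("top")[140:268,222:342,::-1]
a=cv2.resize(a,(394,420),interpolation=cv2.INTER_CUBIC);b=cv2.resize(b,(406,348),interpolation=cv2.INTER_CUBIC)
o=np.zeros((420,800,3),np.uint8);o[:,:394]=a;o[:348,394:]=b
cv2.imwrite("pics/s5.png",o)
```

```text
[414.44317868  83.45671389 141.62394819] 50.78857090704498
```

View pics/s5.png

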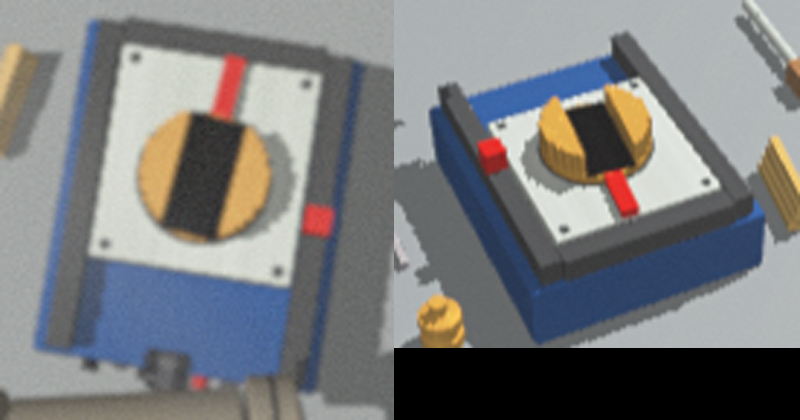

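The cover is home against the far stop, with the tongue still along +x and the cheeks centred at about (205,176) in the left panel. I'll check the slot axis numerically with both views before going in.

Run:
```python
from fit import *
import cv2
def back(n,uv,z):
    c=C[n];R=np.asarray(c["R"]);t=np.ravel(c["t"]);d=R.T@np.array([(uv[0]-c["cx"])/c["fx"],(uv[1]-c["cy"])/c["fy"],1]);o=-R.T@t
    return o+d*(z-o[2])/d[2]
for n in("top","scene"):
    im=cv2.cvtColor(viewer.snapshot(n),cv2.COLOR_RGB2HSV)
    bl=np.zeros(im.shape[:2],np.uint8);x0,y0,x1,y1=(255,165,310,220) if n=="top" else (250,183,300,226)
    bl[y0:y1,x0:x1]=cv2.inRange(im,(0,0,0),(180,255,60))[y0:y1,x0:x1]
    k,l,st,ce=cv2.connectedComponentsWithStats(bl);i=1+st[1:,4].argmax();p=cv2.minAreaRect(np.argwhere(l==i)[:,::-1].astype(np.float32))
    print(n,"slot floor blob",st[i],ce[i],p,back(n,ce[i],93.5).round(1),"pred px",proj(n,np.array([600.7,58.3,93.5])).round(1))
```

```text
top slot floor blob [274 176  21  36 427] [284.15925059 191.6323185 ] ((283.54229736328125, 193.0115203857422), (14.559161186218262, 33.942138671875), 15.255118370056152) [607.2  55.9  93.5] pred px [283.  194.5]
scene slot floor blob [265 196  23  24 303] [275.64686469 207.53465347] ((275.8440856933594, 207.05458068847656), (24.257160186767578, 15.14892578125), 70.70995330810547) [606.4  61.9  93.5] pred px [273.  206.7]
```

Slot axis taken as (602, 58), since the two views agree within a few mm and the slot has ±9 mm of slack. The fingers are opened along the slot so they bear as a couple. Going in.

Request:
{"name": "carry_out", "arguments": {
  "increments": [-0.0025,0.15,0,0,0,0,0.2,-0.0025,0.3,0,0,0,0,0.2,-0.0025,0.473,0,0,0,0,0.2,-0.0025,0.473,0,0,0,0,0.2,-0.0025,0.473,0.06,0,0,0,0.2,-0.0025,0.473,0.1,0,0,0,0.2,-0.0025,0.473,0.125,0,0,0,0.2,-0.0025,0.473,0.145,0,0,0,0.2,-0.0025,0.473,0.165,0,0,0,0.2,-0.0025,0.473,0.1825,0,0,0,0.2]
}}

```text
time: 15.6
tool_pos: [601.7, 58.2, 68.8]
tcp_rot: [180.0, -0.0, 82.6]
ft_force: [0.1, 0.1, -0.1]
finger_gap: 51.0
grip_force: 0.0
```

Request:
{"name": "carry_out", "arguments": {
  "increments": [0,0,0.004,0,0,0.015,0.2,0,0,0.004,0,0,0.03,0.2,0,0,0.004,0,0,0.045,0.2,0,0,0.004,0,0,0.06,0.2,0,0,0.004,0,0,0.075,0.2,0,0,0.004,0,0,0.09,0.2,0,0,0.004,0,0,0.105,0.2,0,0,0.004,0,0,0.12,0.2,0,0,0.004,0,0,0.135,0.2,0,0,0.004,0,0,0.15,0.2]
}}

```text
time: 16.85
tool_pos: [602.2, 59.0, 67.3]
tcp_rot: [-180.0, -0.1, 28.4]
ft_force: [3.3, 3.2, -1.3]
finger_gap: 51.5
grip_force: 2.5
```

Run:
```python
from bench import sense
s=sense();print(s["ft_force"],s["wrist_torque"],s["tcp_rot"],s["joint_pos"])
```

```text
[ 3.33881976  3.23550872 -1.33506953] [ 0.66810023 -0.45653054  0.15482404] [-1.79977035e+02 -1.12563291e-01  2.84133753e+01] [6.97151562e-01 1.39823261e+01 9.25376661e+01 7.58467097e-02
 7.33910543e+01 6.22621302e+01]
```

Request:
{"name": "carry_out", "arguments": {
  "increments": [0,0,0,0,0,0.015,0.2,0,0,0,0,0,0.03,0.2,0,0,0,0,0,0.045,0.2,0,0,0,0,0,0.06,0.2,0,0,0,0,0,0.075,0.2,0,0,0,0,0,0.09,0.2,0,0,0,0,0,0.1,0.2,0,0,0,0,0,0.11,0.2,0,0,0,0,0,0.12,0.2,0,0,0,0,0,0.128,0.2]
}}

```text
time: 18.1
tool_pos: [603.2, 59.1, 67.7]
tcp_rot: [-179.9, -0.2, -17.6]
ft_force: [5.7, 3.1, -3.3]
finger_gap: 51.1
grip_force: 3.4
```

Run:
```python
from bench import sense
s=sense();print(s["ft_force"],s["wrist_torque"],s["tcp_rot"],s["joint_pos"])
```

```text
[ 5.68009485  3.05899948 -3.34363276] [ 0.69914074 -1.1357674   0.09703685] [-179.86113573   -0.18366266  -17.5963189 ] [6.98606334e-01 1.39867573e+01 9.24905125e+01 7.74571449e-02
 7.33047750e+01 1.08272592e+02]
```

Request:
{"name": "carry_out", "arguments": {
  "increments": [0,0,0,0,0,0.005,0.2,0,0,0,0,0,0.01,0.2,0,0,0,0,0,0.015,0.2,0,0,0,0,0,0.019,0.2,0,0,0,0,0,0.023,0.2,0,0,0,0,0,0.027,0.2,0,0,0,0,0,0.03,0.2,0,0,0,0,0,0.033,0.2,0,0,0,0,0,0.036,0.2,0,0,0,0,0,0.036,0.2]
}}

```text
time: 19.35
tool_pos: [603.8, 58.8, 67.9]
tcp_rot: [-179.9, -0.3, -29.9]
ft_force: [9.3, 0.5, -5.3]
finger_gap: 51.4
grip_force: 88.2
```

Run:
```python
from bench import sense
s=sense();print(s["ft_force"],s["wrist_torque"],s["tcp_rot"],s["joint_pos"])
```

```text
[ 9.29906388  0.46747987 -5.31358266] [ 0.2679531  -1.71998332  6.97498429] [-179.92684893   -0.30935119  -29.92097646] [ 7.80821913e-01  1.39931502e+01  9.24680349e+01 -9.92655797e-02
  7.32354982e+01  1.20729981e+02]
```

Torque jumped to 7 N·m, so that's the hard stop. I'll ease back 12°, which stays within the slot slack, then lift clear and back away.

Request:
{"name": "carry_out", "arguments": {
  "increments": [0,0,0,0,0,-0.02,0.2,0,0,0,0,0,-0.04,0.2,0,0,0,0,0,-0.04,0.2,0,0,-0.04,0,0,-0.04,0.2,0,0,-0.1,0,0,-0.04,0.2,0,0,-0.25,0,0,-0.04,0.2,-0.2,0.15,-0.3,0,0,-0.04,0.2,-0.35,0.25,-0.3,0,0,-0.04,0.2,-0.47,0.3,-0.3,0,0,-0.04,0.2,-0.47,0.3,-0.3,0,0,-0.04,0.2]
}}

```text
time: 20.6
tool_pos: [376.9, 50.1, 188.4]
tcp_rot: [-180.0, -0.1, -16.2]
ft_force: [0.3, -0.2, -0.1]
finger_gap: 51.3
grip_force: 0.0
```

Run:
```python
from bench import sense,viewer
import cv2,numpy as np
s=sense();print(s["tool_pos"],s["ft_force"])
b=viewer.snapshot("scene")[150:290,190:350,::-1];a=viewer.snapshot("top")[140:280,222:342,::-1]
cv2.imwrite("pics/s6.png",np.hstack([cv2.resize(a,(360,420),interpolation=cv2.INTER_CUBIC),cv2.resize(b,(440,420),interpolation=cv2.INTER_CUBIC)]))
```

```text
[376.86806201  50.07557495 188.35329653] [ 0.29859496 -0.19439055 -0.10689842]
```

View pics/s6.png

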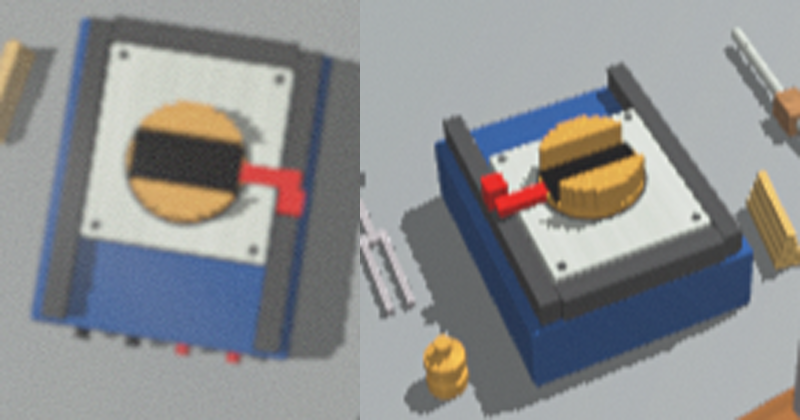

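The tongue lies across to -y, at (270,175) in the left panel, on the far side of the keeper at (290,200). The cover is home and the bystanders haven't moved.

```bash
python3 -c "
from bench import order;print(order.hand_in())"
```

```text
the job is handed in; nothing more can be done
None
```

The job is handed in: the cover is fully home, the fastener is turned clockwise to its hard stop with the red tongue behind the keeper, and the loose things look undisturbed. It took about 21 s of the 48 s; the first push passed over the cover because the fingertips sit about 28 mm higher than the reported tool position, and I corrected for that.

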